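# Clear the tool chest's lid, feel for its catch and hold it open

## Robot

A 6-joint arm with a two-finger parallel gripper is mounted at the origin on the work surface. World frame = base frame: x ahead of the robot, y to its left, z up, the work surface at z = 0. Lengths are in m, angles in rad, forces in N, time in s.
With the tool pointing down it reaches from about 0.375 to 0.75 m from the base axis. Payload 9 kg.
Tool frame: the origin (TCP) lies at the very end of the fingers, on their centre line; the grasp point (between the pads) lies 19 mm behind it (bot.grip_point_offset is the distance from the TCP to the grasp point, in m); z points along the fingers, y is the line along which they close (so a half turn about z gives the same grasp; the last joint's range is limited). The gripper opens to 85 mm and grips with 20 to 120 N. Pads are 22 mm wide; open, the fingers measure 114 mm over their backs; the gripper's body (76 mm by 85 mm) begins 54 mm behind the grasp point. The pads swing forward as they close: fully open they stand 13 mm farther back than shut.
Start: joints at [-1.382, 0.104, 0.097, 1.564, 0, 1.353], TCP at [0.237, -0.551, 0.209] pointing down, gripper open.
Joint ranges: [-2.99, 2.99], [-0.84, 1.86], [-1.1, 1.16], [-1.84, 2.11], [-1.51, 1.56], [-3.14, 3.14]. Speed limits (rad/s): [2.22, 2.22, 2.57, 3.14, 3.14, 3.14].

## Interface

Orientations are given as a 3x3 rotation matrix whose columns are the frame's x, y, z axes.
In Python, from rig import sense, cams, ticket, bot gives the robot as it stands. The module is installed in compiled form; this text tells all that it offers.
- The arm moves only by the tool drive_tool, never from a script. Its argument "targets" is one flat list of numbers, 7 for each row, row after row: the opening, from -1 (shut) to 1 (fully open), then the shift along the world's x, y, z normalised to -1 to 1, where 1 is 120 mm, then the turn, a rotation vector about the world's x, y, z normalised to -1 to 1, where 1 is pi/2 rad. A call has exactly 10 rows; each row is the pose to reach, as a shift and turn from the pose commanded when the call began; what a row does not reach only later rows make up. A row lasts 1/12 s, in which the tool goes at most 41.7 mm and 7.16 degrees, less where a joint would pass 70% of its speed; a pose out of reach is approached as far as the arm can. A call with a number of a shift or a turn outside -1 to 1 is refused whole. A call with a gripper value outside its range is refused whole. The fingers move at their own pace and stop on an object; the grip force is fixed at half the most. Time passes only in rows, so rows that repeat a pose let the fingers close, or fill a call up. It gives the time, the measured TCP pose, the force, the opening and the grip force at its end, in the units of the state.
- sense(): the state, without advancing time (a new reading comes with each control period).
- cams.get_image(name): name is "scene" or "top" or "wrist"; returns (picture, depth): 400x640x3 uint8, blue, green, red; 400x640 float32, m along the optical axis (not along the pixel's ray), 0 where there is no reading.
- cams.camera_model(name): a dict with "fovy" (degrees; the focal length in pixels is half the picture's height over the tangent of half this angle, whatever the lens; pixels are square), "cx", "cy" (the principal point, pixels), "camera_from_world" (4x4, takes a point from world to camera coordinates). Camera axes: x right, y up, looking along -z (the intrinsics and any distortion apply to the point x, -y, -z); pixel columns grow to the right and rows downward; lengths in m; the calibration is good to about 2 mm. A picture is of the moment at which its call begins: read the wrist's pose just before it. camera_model takes no time and is no camera call; for the wrist camera it gives the pose at the moment of the call.
- ticket.hand_in(): hands the job in; it is judged then, once.
The state is a dict: "time_s": time; "joint_positions": joint angles; "dq": joint speeds; "tau": joint torques, N m; "tcp_pos": TCP position; "eef_rot": TCP orientation; "wrist_force": force on the tool from outside, world axes, zero at the start; "wrist_torque": the same for the moment, N m; "width": finger opening in m; "finger_force": force on a finger pad.
Only numpy, scipy, OpenCV 4.12 (cv2) and the standard library are available. Lean on these libraries where they do the work, as an engineer would, in place of code of your own. Each camera call takes 0.05 s, during which the arm holds its last target. There are 200 camera calls.

## Task

Lift the gouge off the lid of the printmaker's tool chest and lay its handle level across the two notched cheeks of the wooden tool rest, before the lid is raised. Then open the chest: the turn-bar under the lid may or may not be caught under the front rail, which only a pull on the knob tells; if it is caught, a quarter turn of the knob frees it. Raise the lid some 35 degrees and finish there, still holding it up with the gripper, as it falls shut when let go; leave the bowl, the jar and the baren where they stand.

Things in the scene. Friction and masses are not known exactly. Their poses are not given: they have to be found in the camera images.
- chest: fixed wooden tool chest, 300 (x) x 340 (y) x 115 mm high; origin: centre of its underside, z up, front at -x, hinges at +x. Its flat top, 115 mm up, is a fixed front rail (the 55 mm next to the front edge) and behind it, flush, the hinged lid, 231 (x) x 312 (y) x 12 mm, with a round knob near its front edge
- lid (a joint): angle of the lid about the hinge line at its back edge (rad): 0 shut, grows as the front edge rises, stop at 1.35. It has no stay and falls shut from every angle. Raising it takes 3 to 4 N at the knob. While the catch is caught it lifts 1 to 2 mm at the knob and stops dead
- lid_hinge (a point): point on the hinge line, middle of the lid's back edge, level with the lid's top face, 139 mm behind the chest's centre; turns with the lid: y along the hinge line, -x from the hinge to the lid's front edge, z out of its top face
- knob_center (a point): centre of the knob's head, 27 mm above the lid's top face, 194 mm from the hinge line, on the lid's middle line; axes as lid_hinge. Turned wooden mushroom knob: head 38 mm in diameter, 17 to 38 mm above the lid, neck 24 mm in diameter. It turns about z without stops, either way, against about 0.1 N m and stays where left; being round, it does not show how far it is turned
- turn_bar (a point): point under the lid (16 mm below its top face) on the knob's axis, out of sight; axes as lid_hinge. Centre of the catch: a two-ended bar, 100 x 14 mm, that turns with the knob. It reaches under the front rail, and holds the lid shut, while within 45 degrees of the chest's front-back line; otherwise it clears it. So a quarter turn either way frees a caught lid, and catches a free one
- gouge_center (a point): centre of the gouge's handle. The gouge, a carving tool, lies on the lid behind the knob, roughly along the hinge line: round wooden handle 22 mm in diameter, 130 mm long (65 mm either side of this point), then towards +x a brass ferrule and thin steel blade, its end 145 mm from this point. x along the handle; 11 mm above what it lies on; 85 g, balances 30 mm towards the blade
- rest: fixed wooden tool rest, base 115 (x) x 150 (y) x 8 mm; origin: centre of its underside, z up. Two cheeks, 10 mm thick, stand at x = -45 and +45 mm and run along y; each has three 90 degree V notches at y = -36, 0, +36 mm, bottoms 26 mm, teeth 44 mm above the bench, all empty. A handle in a pair of opposite notches lies along x, its centre line 41 to 42 mm above the bench
- bowl: bystander: white ceramic bowl, 110 mm across, 60 mm high, origin at the centre of its underside
- jar: bystander: glass jar with a black cap, 62 mm across, 85 mm high, origin at the centre of its underside
- baren: bystander: black printing pad (baren), a disc 130 mm across, 32 mm high with its wooden grip, on the carved wood block (24 mm high) at the side of the bench; origin at the centre of its underside
There are look-alikes about, which are no part of the job. There is more than one size of the rest; the job needs the largest.

How it is judged:
On the way, in this order (a step that is already met when the one before it is completed fails the run):
1. the gouge lies let go in a pair of the rest's notches while the lid is shut (z of gouge_center in the frame of rest between 0.036 and 0.047 m and x of gouge_center in the frame of rest between -0.025 and 0.025 m and y of gouge_center in the frame of rest between -0.05 and 0.05 m and angle between the x axis of gouge_center and the x axis of rest, either way round below 0.12 rad and contact force between the fingers and gouge below 0.1 N and value of joint lid below 0.05 rad), for 0.3 s.
2. the lid is raised by the gripper (value of joint lid above 0.3 rad and contact force between the fingers and lid above 0.3 N), for 0.1 s.
At the end, for the whole second after the job is handed in: The gripper holds the lid by touch of its fingers, still, more than 0.45 rad (26 degrees) open; the gouge lies let go in the rest, its handle's centre 36 to 47 mm above the bench, within 25 mm of the rest's middle along the handle and 50 mm across, and within 0.12 rad of the rest's x axis (z of gouge_center in the frame of rest between 0.036 and 0.047 m and x of gouge_center in the frame of rest between -0.025 and 0.025 m and y of gouge_center in the frame of rest between -0.05 and 0.05 m and angle between the x axis of gouge_center and the x axis of rest, either way round below 0.12 rad and contact force between the fingers and gouge below 0.1 N and value of joint lid above 0.45 rad and velocity of joint lid between -0.1 and 0.1 rad/s and contact force between the fingers and lid above 0.3 N); the arm keeps its last pose, push and grip.
It fails at once if the lid is raised before the gouge lies in the rest (value of joint lid above 0.12 rad and horizontal distance between gouge_center and rest above 0.07 m).
It fails at once if the bowl is shifted more than 30 mm (distance of bowl from where it was at the start of the episode above 0.03 m).
It fails at once if the jar is shifted more than 30 mm (distance of jar from where it was at the start of the episode above 0.03 m).
It fails at once if the baren is shifted more than 30 mm (distance of baren from where it was at the start of the episode above 0.03 m).
It also fails if it takes over 72 s, if anything falls off the work surface, if the arm or the gripper's body presses on something with over 40 N, if the wrist force passes 120 N, or if a joint passes its speed limit or range.

## Working session

There is one attempt and no reset: what is moved stays moved. The work goes in short steps, Python scripts to look and compute and a tool call to move; the robot and the scene stay as the last step left them, time stands still between calls to the robot, and variables do not carry over. Pictures are saved under pics/ and viewed, at most 10 in all, crops included, and the job is handed in when it is done.

Besides the shell and the picture viewer there is one more tool, called as name(argument=value, ...), one argument or row to a line, values as JSON. drive_tool: Moves the arm, as the interface text tells. Its arguments: {"type":"object","properties":{"targets":{"type":"array","items":{"type":"number"}}},"required":["targets"]}

```bash
mkdir -p pics && cat > h.py <<'E'
import numpy as np, cv2
from rig import sense, cams, ticket, bot
def grab(n):
    m=cams.camera_model(n); im,d=cams.get_image(n); return im,d,m
def pts(d,m):
    h,w=d.shape; f=h/2/np.tan(np.radians(m["fovy"]/2))
    u,v=np.meshgrid(np.arange(w),np.arange(h))
    P=np.stack([(u-m["cx"])/f*d,-(v-m["cy"])/f*d,-d,np.ones_like(d)],-1)
    return (P@np.linalg.inv(m["camera_from_world"]).T)[...,:3]
def proj(p,m,h=400):
    f=h/2/np.tan(np.radians(m["fovy"]/2)); c=m["camera_from_world"]@np.r_[p,1]
    return m["cx"]+f*c[0]/-c[2], m["cy"]-f*c[1]/-c[2]
E
python3 - <<'E'
from h import *
for n in("top","scene"):
    im,d,m=grab(n); cv2.imwrite(f"pics/{n}.png",im); np.savez(f"{n}.npz",im=im,d=d,**m); print({k:np.round(v,3) for k,v in m.items()})
print(sense())
E
```

```text
{'fovy': np.float64(43.778), 'cx': np.float64(312.751), 'cy': np.float64(200.576), 'camera_from_world': array([[ 0.021, -1.   ,  0.006, -0.046],
       [ 0.997,  0.021,  0.076, -0.538],
       [-0.076,  0.005,  0.997, -1.651],
       [ 0.   ,  0.   ,  0.   ,  1.   ]])}
{'fovy': np.float64(46.616), 'cx': np.float64(328.62), 'cy': np.float64(201.662), 'camera_from_world': array([[-0.442,  0.897,  0.006,  0.229],
       [-0.71 , -0.354,  0.608,  0.299],
       [ 0.547,  0.265,  0.794, -1.731],
       [ 0.   ,  0.   ,  0.   ,  1.   ]])}
{'time_s': 0.1, 'joint_positions': array([-1.38174673e+00,  1.04635350e-01,  9.65496254e-02,  1.56389113e+00,
       -1.25885400e-05,  1.35310163e+00]), 'dq': array([ 0.00272687, -0.0014413 , -0.0001267 , -0.00062013,  0.00032847,
       -0.00049851]), 'tau': array([ 8.03494826e-03, -5.58206534e+01,  5.04718816e+01,  1.31475207e-02,
       -1.63879577e-04, -3.38436223e-05]), 'tcp_pos': array([ 0.23731902, -0.55072288,  0.208104  ]), 'eef_rot': array([[ 9.18413742e-01,  3.95621213e-01, -2.34215235e-04],
       [ 3.95621208e-01, -9.18413045e-01,  1.15712738e-03],
       [ 2.42677812e-04, -1.15538220e-03, -9.99999303e-01]]), 'wrist_force': array([ 0.39952566, -0.13586091, -0.10319945]), 'wrist_torque': array([0.00979147, 0.01541589, 0.01617691]), 'finger_force': 0.0, 'width': 0.08562868225244498}
```

View pics/top.png

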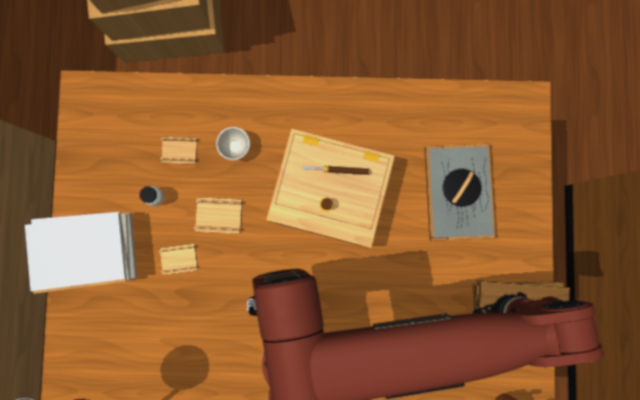

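View pics/scene.png

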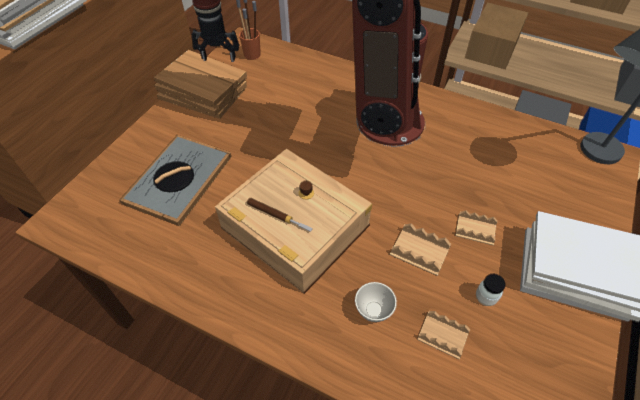

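The top view shows three rests: (179,150) small, (219,215) large at about 47x34 px, and (178,259) small. The largest is the one at (219,215). The gouge handle is at (348,170) with its blade to the left, the knob is at (327,204), the bowl at (233,143), the jar at (151,195) and the baren at (462,187). Next I'll measure these and make one crop to confirm.

```bash
python3 - <<'E'
from h import *
z=np.load("top.npz"); im,d=z["im"],z["d"]; m={k:z[k] for k in("fovy","cx","cy","camera_from_world")}
P=pts(d,m); hsv=cv2.cvtColor(im,cv2.COLOR_BGR2HSV)
H=P[...,2]
def rect(mask,n):
    xy=P[mask][:,:2].astype(np.float32); (c,s,a)=cv2.minAreaRect(xy); print(n,mask.sum(),np.round(c,4),np.round(s,4),round(a,1),"z med",round(float(np.median(H[mask])),4),"max",round(float(H[mask].max()),4))
def box(x0,x1,y0,y1):
    b=np.zeros(H.shape,bool); b[y0:y1,x0:x1]=1; return b
for n,b in dict(r1=(155,205,130,170),R=(188,250,192,240),r3=(152,205,240,278)).items():
    B=box(*b); rect(B&(H>.005)&(H<.08),n); rect(B&(H>.018)&(H<.08),n+" cheeks")
    for t in(.03,): print(np.unique((H[B&(H>.018)]*1000).astype(int))[-5:])
C=box(260,405,120,255); rect(C&(H>.105)&(H<.125),"chest top")
V=hsv[...,2]; 
print("V lid",np.median(V[C&(H>.105)]))
g=C&(H>.1)&(V<120)&box(320,375,160,180); rect(g,"handle")
gb=C&(H>.1)&box(300,328,160,178)&(hsv[...,1]<90);rect(gb,"blade")
k=C&(H>.135)&box(312,342,190,216); rect(k,"knob"); k=C&(V<130)&box(312,342,190,216)&(H>.1); rect(k,"knobdark")
rect(box(210,255,120,165)&(H>.02),"bowl"); rect(box(135,165,180,210)&(H>.02),"jar")
crop=cv2.resize(im[125:285,130:410],None,fx=2.8,fy=2.8,interpolation=cv2.INTER_CUBIC); cv2.imwrite("pics/crop.png",crop)
E
```

```text
r1 667 [0.7043 0.4248] [0.1343 0.1674] 1.1 z med 0.0088 max 0.0436
r1 cheeks 172 [0.7038 0.4278] [0.1138 0.078 ] 89.5 z med 0.0257 max 0.0436
[  37   38   39   43 1687]
R 1259 [0.4822 0.2813] [0.1593 0.2026] 1.8 z med 0.0095 max 0.0516
R cheeks 277 [0.4838 0.2849] [0.1478 0.0999] 88.1 z med 0.0335 max 0.0516
[  48   49   50   51 1687]
r3 618 [0.3353 0.412 ] [0.1232 0.1746] 1.2 z med 0.0088 max 0.0391
r3 cheeks 147 [0.3364 0.4136] [0.0809 0.1131] 8.9 z med 0.0264 max 0.0391
[  36   37   38   39 1687]
chest top 9455 [ 0.5755 -0.0887] [0.3424 0.3043] 76.2 z med 0.1146 max 0.1249
V lid 229.0
handle 212 [ 0.5516 -0.0786] [0.1039 0.282 ] 49.5 z med 0.1353 max 1.6875
blade 75 [ 0.5306 -0.0424] [0.2338 0.0625] 7.4 z med 0.1265 max 1.6875
knob 123 [ 0.4787 -0.0479] [0.036 0.138] 58.0 z med 0.1527 max 1.6875
knobdark 88 [ 0.4704 -0.061 ] [0.0303 0.1349] 72.4 z med 0.1527 max 1.6875
bowl 504 [0.6001 0.1094] [0.4587 0.1053] 46.2 z med 0.0429 max 1.6875
jar 370 [0.4669 0.2566] [0.5741 0.0611] 72.7 z med 0.0808 max 1.6875
```

View pics/crop.png

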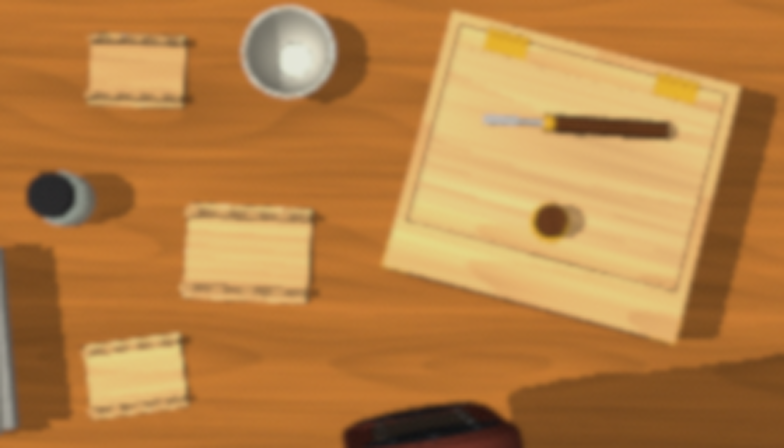

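The crop confirms it: the large rest with clear notches is at crop (248,252), clearly bigger than those at (137,70) and (137,375). The gouge has its blade towards +y, and the knob is in front of it. I'll redo the measurements without the invalid depth pixels.

```bash
python3 - <<'E'
from h import *
def load(n):
    z=np.load(n+".npz"); return z["im"],z["d"],{k:z[k] for k in("fovy","cx","cy","camera_from_world")}
im,d,m=load("top"); P=pts(d,m); H=P[...,2]; ok=(d>0)&(H<.3); hsv=cv2.cvtColor(im,cv2.COLOR_BGR2HSV); V=hsv[...,2]
def rect(mask,n):
    mask=mask&ok; xy=P[mask][:,:2].astype(np.float32); (c,s,a)=cv2.minAreaRect(xy); dv=cv2.fitLine(xy,cv2.DIST_HUBER,0,.01,.01).ravel()
    print(n,mask.sum(),np.round(c,4),np.round(s,4),round(a,1),"line deg",np.round(np.degrees(np.arctan2(dv[1],dv[0])),1),"mean",np.round(xy.mean(0),4),"z",np.round(np.percentile(H[mask],[5,50,95]),4))
def box(x0,x1,y0,y1):
    b=np.zeros(H.shape,bool); b[y0:y1,x0:x1]=1; return b
B=box(188,250,192,240); rect(B&(H>.005),"rest"); c=B&(H>.03); rect(c&box(0,640,0,216),"cheek+x"); rect(c&box(0,640,216,400),"cheek-x")
rect(box(260,405,120,255)&(H>.105)&(H<.125),"chest")
rect((V<130)&box(322,375,160,180)&(H>.117),"handle"); rect(box(322,375,160,180)&(H>.126),"handle hi"); rect(box(300,375,160,180)&(H>.122),"gouge")
rect(box(312,342,190,216)&(H>.14),"knob")
rect(box(210,255,120,165)&(H>.02),"bowl"); rect(box(135,165,180,210)&(H>.06),"jar")
im,d,m=load("scene");P=pts(d,m);H=P[...,2];ok=(d>0)&(H<.3); V=im.max(2)
rect(box(295,318,178,200)&(H>.14),"S knob"); rect(box(244,296,195,228)&(H>.126),"S handle"); c=box(385,455,222,275)&(H>.005);rect(c,"S rest"); rect(c&(H>.03),"S cheeks")
rect(box(210,375,150,290)&(H>.105)&(H<.122),"S chest")
E
```

```text
rest 1259 [0.4822 0.2813] [0.1593 0.2026] 1.8 line deg 86.1 mean [0.4835 0.2826] z [0.0055 0.0095 0.0393]
cheek+x 93 [0.5285 0.2833] [0.1365 0.0096] 88.2 line deg 87.9 mean [0.5284 0.2817] z [0.0305 0.0362 0.0457]
cheek-x 96 [0.4392 0.2885] [0.14   0.0091] 88.3 line deg 88.0 mean [0.4391 0.2851] z [0.0307 0.0371 0.046 ]
chest 9455 [ 0.5755 -0.0887] [0.3424 0.3043] 76.2 line deg 60.3 mean [ 0.5726 -0.087 ] z [0.1087 0.1146 0.1206]
handle 216 [ 0.6286 -0.143 ] [0.1263 0.0183] 88.4 line deg 87.8 mean [ 0.6281 -0.1426] z [0.129  0.1351 0.1413]
handle hi 297 [ 0.6346 -0.1385] [0.1556 0.0312] 87.9 line deg 87.4 mean [ 0.6293 -0.136 ] z [0.1277 0.1342 0.1411]
gouge 388 [ 0.6335 -0.1088] [0.0581 0.2346] 4.4 line deg 88.0 mean [ 0.6301 -0.1189] z [0.1231 0.1331 0.1406]
knob 116 [ 0.5218 -0.0746] [0.0353 0.0355] 45.9 line deg -53.0 mean [ 0.5206 -0.0751] z [0.1472 0.1526 0.1576]
bowl 498 [0.7211 0.2357] [0.1089 0.1053] 46.0 line deg -47.8 mean [0.7292 0.2432] z [0.0223 0.0426 0.0625]
jar 263 [0.5426 0.5015] [0.0553 0.0553] 36.6 line deg 84.6 mean [0.5424 0.4988] z [0.0642 0.0828 0.0894]
S knob 139 [ 0.5229 -0.0726] [0.0378 0.0368] 81.5 line deg 44.9 mean [ 0.5249 -0.0719] z [0.1425 0.1538 0.1583]
S handle 356 [ 0.6319 -0.1248] [0.1605 0.0245] 86.8 line deg 88.5 mean [ 0.6338 -0.1283] z [0.1284 0.1358 0.1407]
S rest 1999 [0.4741 0.2857] [0.185  0.2232] 25.5 line deg -58.4 mean [0.4848 0.2872] z [0.0057 0.0115 0.0407]
S cheeks 367 [0.4844 0.2881] [0.1415 0.1042] 88.9 line deg 34.0 mean [0.4873 0.2889] z [0.0306 0.0365 0.0455]
S chest 9384 [ 0.5747 -0.0866] [0.3453 0.307 ] 76.5 line deg 43.9 mean [ 0.587  -0.0771] z [0.1127 0.1169 0.1205]
```

Rest centre is about (0.484, 0.286), yaw −2°. The handle centre is about (0.630, −0.140) along 88°, and the knob is at (0.522, −0.075). Chest yaw is about −13.8°. I'll grip 15 mm bladeward of the handle's centre, and start by moving above the gouge.

drive_tool(
  targets=[1,0.2,0.22,0.05,0,0,0.05,1,0.4,0.44,0.1,0,0,0.09,1,0.6,0.66,0.15,0,0,0.13,1,0.82,0.89,0.2,0,0,0.18,1,0.82,0.89,0.2,0,0,0.22,1,0.82,0.89,0.2,0,0,0.27,1,0.82,0.89,0.2,0,0,0.31,1,0.82,0.89,0.2,0,0,0.36,1,0.82,0.89,0.2,0,0,0.36,1,0.82,0.89,0.2,0,0,0.36],
)

```text
time_s: 0.93
tcp_pos: [0.3358, -0.4441, 0.2325]
eef_rot: [[0.565, 0.825, -0.0], [0.825, -0.565, 0.0], [0.0, -0.0, -1.0]]
wrist_force: [-0.3, -0.4, -0.5]
width: 0.0857
finger_force: 0.0
```

drive_tool(
  targets=[1,0.2,0.22,0,0,0,0.05,1,0.4,0.44,0,0,0,0.09,1,0.6,0.66,0,0,0,0.13,1,0.82,0.89,0,0,0,0.18,1,0.82,0.89,0,0,0,0.22,1,0.82,0.89,0,0,0,0.27,1,0.82,0.89,0,0,0,0.31,1,0.82,0.89,0,0,0,0.36,1,0.82,0.89,0,0,0,0.36,1,0.82,0.89,0,0,0,0.36],
)

```text
time_s: 1.77
tcp_pos: [0.4341, -0.3375, 0.2327]
eef_rot: [[0.037, 0.999, -0.0], [0.999, -0.037, 0.0], [0.0, -0.0, -1.0]]
wrist_force: [-0.0, 0.3, -0.7]
width: 0.0854
finger_force: 0.0
```

drive_tool(
  targets=[1,0.2,0.22,0,0,0,0,1,0.4,0.44,0,0,0,0,1,0.6,0.66,0,0,0,0,1,0.82,0.89,0,0,0,0,1,0.82,0.89,0,0,0,0,1,0.82,0.89,0,0,0,0,1,0.82,0.89,0,0,0,0,1,0.82,0.89,0,0,0,0,1,0.82,0.89,0,0,0,0,1,0.82,0.89,0,0,0,0],
)

```text
time_s: 2.6
tcp_pos: [0.5321, -0.2316, 0.2329]
eef_rot: [[0.035, 0.999, 0.0], [0.999, -0.035, -0.0], [-0.0, 0.0, -1.0]]
wrist_force: [0.5, 0.9, -0.2]
width: 0.0852
finger_force: 0.0
```

drive_tool(
  targets=[1,0.2,0.22,0,0,0,0,1,0.4,0.44,0,0,0,0,1,0.6,0.66,0,0,0,0,1,0.82,0.89,0,0,0,0,1,0.82,0.89,0,0,0,0,1,0.82,0.89,0,0,0,0,1,0.82,0.89,0,0,0,0,1,0.82,0.89,0,0,0,0,1,0.82,0.89,0,0,0,0,1,0.82,0.89,0,0,0,0],
)

```text
time_s: 3.43
tcp_pos: [0.6306, -0.1249, 0.2332]
eef_rot: [[0.035, 0.999, 0.001], [0.999, -0.035, -0.0], [-0.0, 0.001, -1.0]]
wrist_force: [0.2, 0.2, -0.4]
width: 0.0853
finger_force: 0.0
```

```bash
python3 - <<'E'
from h import *
s=sense(); print(s["time_s"],s["tcp_pos"],s["eef_rot"].round(3).tolist())
im,d,m=grab("wrist"); P=pts(d,m);H=P[...,2]; V=im.max(2); cv2.imwrite("pics/w1.png",im)
def rect(k,n):
    xy=P[k&(d>0)][:,:2].astype(np.float32); c,sz,a=cv2.minAreaRect(xy); print(n,len(xy),np.round(c,4),np.round(sz,4),round(a,1),xy.mean(0).round(4))
near=np.hypot(P[...,0]-.63,P[...,1]+.14)<.075
rect(near&(H>.124)&(H<.142)&(V<140),"handle dark")
rect(near&(H>.126)&(H<.142),"handle")
k=(np.hypot(P[...,0]-.522,P[...,1]+.075)<.035)&(H>.142)&(H<.16); rect(k,"knob"); print(np.percentile(H[k],[5,50,95]), np.median(H[near&(H>.1)&(H<.122)]))
E
```

```text
3.4333 [ 0.63059414 -0.12488598  0.23322557] [[0.035, 0.999, 0.001], [0.999, -0.035, -0.0], [-0.0, 0.001, -1.0]]
handle dark 3301 [ 0.6308 -0.1359] [0.1416 0.0217] 87.7 [ 0.6308 -0.1344]
handle 3548 [ 0.6308 -0.1361] [0.1421 0.0218] 87.6 [ 0.6312 -0.1297]
knob 2016 [ 0.5223 -0.0757] [0.0368 0.0372] 25.0 [ 0.5236 -0.0749]
[0.14661033 0.15193923 0.15313197] 0.11427458353013292
```

View pics/w1.png

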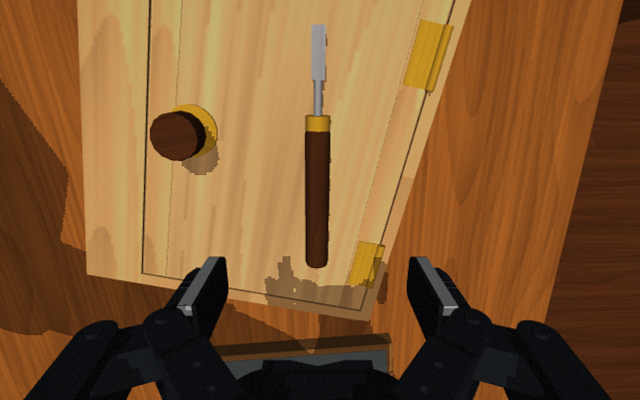

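The wrist view shows the handle from its butt end at (317,268) to the ferrule at (317,131), and the knob at (178,135). I'll get the handle's end points in world coordinates.

```bash
python3 - <<'E'
from h import *
s=sense(); im,d,m=grab("wrist"); P=pts(d,m)
for v in(115,118,128,134,140,200,260,264,267): print(v,P[v,317].round(4),im[v,317])
print(proj(s["tcp_pos"],m), proj([.63,-.125,.126],m))
E
```

```text
115 [ 0.6332 -0.065   0.1284] [151 148 150]
118 [ 0.6332 -0.0667  0.1357] [ 33 145 198]
128 [ 0.6329 -0.0747  0.1356] [ 31 144 194]
134 [ 0.6327 -0.0795  0.1358] [19 36 71]
140 [ 0.6326 -0.0844  0.1357] [13 33 66]
200 [ 0.6308 -0.1368  0.1368] [20 37 66]
260 [ 0.6288 -0.1966  0.1373] [15 34 68]
264 [ 0.6286 -0.2018  0.1358] [13 30 65]
267 [ 0.6285 -0.2052  0.1356] [11 30 58]
(np.float64(316.17419611934235), np.float64(238.06959735602908)) (np.float64(315.64501515378385), np.float64(183.48750917893534))
```

drive_tool(
  targets=[0.3,0,0,-0.1,0,0,0,0.3,0,0,-0.3,0,0,0,0.3,0,0,-0.5,0,0,0,0.3,0,0,-0.7,0,0,0,0.3,0,0,-0.85,0,0,0,0.3,0,0,-0.96,0,0,0,0.3,0,0,-0.96,0,0,0,-1,0,0,-0.96,0,0,0,-1,0,0,-0.96,0,0,0,-1,0,0,-0.96,0,0,0],
)

```text
time_s: 4.37
tcp_pos: [0.6319, -0.1243, 0.1195]
eef_rot: [[0.033, 0.999, 0.002], [0.999, -0.033, -0.001], [-0.001, 0.003, -1.0]]
wrist_force: [-0.3, -0.7, 0.0]
width: 0.02
finger_force: 0.0
```

drive_tool(
  targets=[-1,0,0,0,0,0,0,-1,0,0,0,0,0,0,-1,0,0,0,0,0,0,-1,0,0,0,0,0,0,-1,0,0,0,0,0,0,-1,0,0,0.05,0,0,0,-1,0,0,0.1,0,0,0,-1,0,0,0.2,0,0,0,-1,0,0,0.3,0,0,0,-1,0,0,0.4,0,0,0],
)

```text
time_s: 5.2
tcp_pos: [0.6313, -0.124, 0.1676]
eef_rot: [[0.033, 0.999, 0.001], [0.999, -0.033, -0.0], [-0.0, 0.001, -1.0]]
wrist_force: [0.5, -0.6, 0.8]
width: -0.0002
finger_force: 0.0
```

The gripper closed on nothing. I'll look again.

```bash
python3 - <<'E'
from h import *
print(sense()["tcp_pos"]);im,d,m=grab("wrist"); cv2.imwrite("pics/w2.png",im)
P=pts(d,m);H=P[...,2];k=(H>.122)&(H<.142)&(d>0)&(im.max(2)<130)&(abs(P[...,0]-.63)<.08)&(abs(P[...,1]+.14)<.1)
k[:, :230]=0
xy=P[k][:,:2].astype(np.float32);print(len(xy),cv2.minAreaRect(xy),H[k].max(),np.percentile(H[k],50))
E
```

```text
[ 0.63127216 -0.12397587  0.16758928]
3351 ((0.6324357986450195, -0.09854863584041595), (0.11726211756467819, 0.021253876388072968), 87.18016815185547) 0.1382201074366869 0.13407140727381547
```

View pics/w2.png

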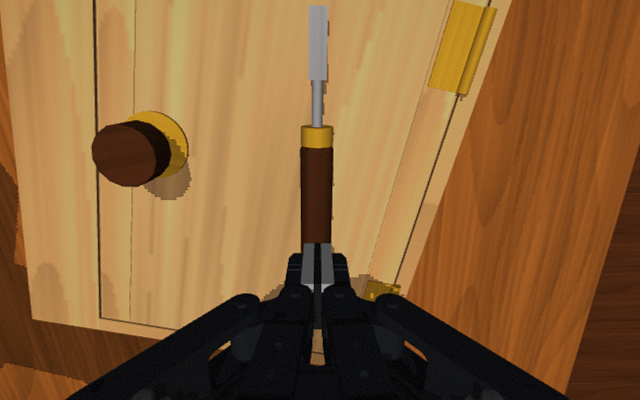

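The gouge has not moved: the handle still runs along col 317 below its ferrule at (317,137). The tips stood too high at this width and slid over it, so I'll go about 6 mm lower.

drive_tool(
  targets=[0.1,0,0,0,0,0,0,0.1,0,0,0,0,0,0,0.1,0,0,0,0,0,0,0.1,0,0,0,0,0,0,0.1,0,0,-0.1,0,0,0,0.1,0,0,-0.2,0,0,0,0.1,0,0,-0.3,0,0,0,0.1,0,0,-0.4,0,0,0,0.1,0,0,-0.45,0,0,0,0.1,0,0,-0.45,0,0,0],
)

```text
time_s: 6.08
tcp_pos: [0.6297, -0.1233, 0.1088]
eef_rot: [[0.033, 0.999, -0.003], [0.999, -0.033, 0.001], [0.001, -0.003, -1.0]]
wrist_force: [-0.2, -0.2, -0.1]
width: 0.0469
finger_force: 0.0
```

drive_tool(
  targets=[0.1,0,0,0,0,0,0,0.1,0,0,0,0,0,0,-0.65,0,0,0,0,0,0,-0.65,0,0,0,0,0,0,-0.65,0,0,0,0,0,0,-0.65,0,0,0,0,0,0,-0.65,0,0,0,0,0,0,-0.65,0,0,0,0,0,0,-0.65,0,0,0,0,0,0,-0.65,0,0,0,0,0,0],
)

```text
time_s: 6.92
tcp_pos: [0.6311, -0.124, 0.1119]
eef_rot: [[0.033, 0.999, 0.0], [0.999, -0.033, -0.0], [-0.0, 0.0, -1.0]]
wrist_force: [-0.7, -0.3, 4.2]
width: 0.015
finger_force: 1.6
```

```bash
python3 - <<'E'
from h import *
im,d,m=grab("wrist"); s,d2,m2=grab("scene")
P=pts(d,m);print([P[v,317].round(3).tolist() for v in(120,180,210,230)], sense()["wrist_force"].round(1))
cv2.imwrite("pics/w3.png",np.vstack([cv2.resize(im[100:400,120:520],(640,480))[:300],cv2.resize(s[130:280,190:400],(420,300)).copy().__class__((300,640,3),np.uint8)*0+np.pad(cv2.resize(s[130:280,190:400],(420,300)),((0,0),(0,220),(0,0)))]))
E
```

```text
[[0.634, -0.056, 0.128], [0.633, -0.082, 0.136], [0.632, -0.097, 0.136], [0.632, -0.108, 0.135]] [-1.5  0.1  2.9]
```

View pics/w3.png

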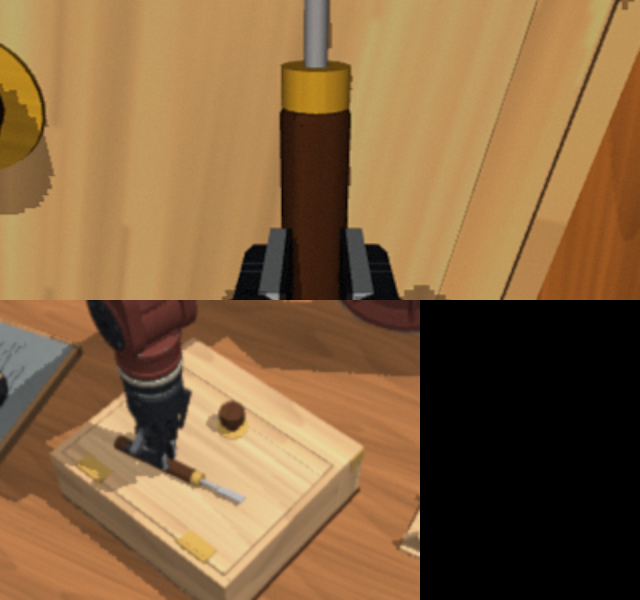

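```bash
python3 - <<'E'
from h import *
s=sense();print(s["tcp_pos"],s["width"],s["finger_force"])
im,d,m=grab("wrist"); P=pts(d,m)
for v in range(236,300,8): print(v,[(u,P[v,u].round(4).tolist()) for u in(280,293,317,340)])
E
```

```text
[ 0.63107828 -0.12394088  0.11186893] 0.015204557996486472 1.819220893085003
236 [(280, [0.6107, -0.1206, 0.1146]), (293, [0.618, -0.1213, 0.1137]), (317, [0.632, -0.1102, 0.1367]), (340, [0.6446, -0.1213, 0.1154])]
244 [(280, [0.6102, -0.1261, 0.1139]), (293, [0.6202, -0.1133, 0.1383]), (317, [0.6318, -0.1152, 0.1355]), (340, [0.6431, -0.1138, 0.1388])]
252 [(280, [0.6099, -0.1312, 0.1139]), (293, [0.6208, -0.113, 0.1467]), (317, [0.6317, -0.1186, 0.1374]), (340, [0.6425, -0.1134, 0.1472])]
260 [(280, [0.6144, -0.1172, 0.1464]), (293, [0.6212, -0.1134, 0.1532]), (317, [0.6316, -0.1231, 0.1375]), (340, [0.6421, -0.1144, 0.1526])]
268 [(280, [0.6153, -0.1166, 0.1541]), (293, [0.6218, -0.1129, 0.1603]), (317, [0.6314, -0.1283, 0.1365]), (340, [0.6416, -0.1139, 0.1599])]
276 [(280, [0.6161, -0.1162, 0.161]), (293, [0.6221, -0.1133, 0.1656]), (317, [0.6313, -0.1326, 0.1372]), (340, [0.6412, -0.1143, 0.1651])]
284 [(280, [0.6178, -0.1118, 0.1731]), (293, [0.6225, -0.1136, 0.1708]), (317, [0.6311, -0.1383, 0.1359]), (340, [0.6408, -0.114, 0.171])]
292 [(280, [0.6186, -0.1103, 0.1801]), (293, [0.6224, -0.1165, 0.1718]), (317, [0.6309, -0.1425, 0.1369]), (340, [0.6408, -0.1178, 0.1709])]
```

The pad ends measure about z 0.135 while the TCP reads 0.112. The tips are therefore about 22 mm behind the reported TCP at this width, pinching only the top of the handle. I'll open and step lower while watching the force.

drive_tool(
  targets=[-0.2,0,0,0,0,0,0,-0.2,0,0,0,0,0,0,-0.2,0,0,0,0,0,0,-0.2,0,0,-0.02,0,0,0,-0.2,0,0,-0.04,0,0,0,-0.2,0,0,-0.06,0,0,0,-0.2,0,0,-0.08,0,0,0,-0.2,0,0,-0.08,0,0,0,-0.2,0,0,-0.08,0,0,0,-0.2,0,0,-0.08,0,0,0],
)

```text
time_s: 7.9
tcp_pos: [0.631, -0.1239, 0.1021]
eef_rot: [[0.033, 0.999, 0.0], [0.999, -0.033, -0.0], [-0.0, 0.0, -1.0]]
wrist_force: [-0.9, 0.6, 0.3]
width: 0.0342
finger_force: 0.0
```

```bash
python3 - <<'E'
from h import *
s=sense();print(s["tcp_pos"],s["width"],s["wrist_force"])
im,d,m=grab("wrist"); P=pts(d,m)
# lowest finger points: non-lid, near tcp, dark/grey
for u in(285,290,340,345,350): 
    c=P[200:320,u]; print(u,[(200+i,c[i].round(3).tolist()) for i in range(20,120,7) if c[i,1]>-.12])
E
```

```text
[ 0.63104724 -0.1238848   0.10207994] 0.03421925559812939 [-0.91033088  0.61902805  0.32426783]
285 [(220, [0.615, -0.107, 0.114]), (227, [0.615, -0.111, 0.114]), (234, [0.615, -0.115, 0.114]), (241, [0.615, -0.118, 0.115])]
290 [(220, [0.618, -0.107, 0.113]), (227, [0.618, -0.111, 0.114]), (234, [0.618, -0.114, 0.115]), (241, [0.617, -0.119, 0.114])]
340 [(220, [0.644, -0.108, 0.113]), (227, [0.644, -0.112, 0.114]), (234, [0.644, -0.116, 0.114]), (241, [0.644, -0.12, 0.114])]
345 [(220, [0.647, -0.108, 0.114]), (227, [0.647, -0.112, 0.114]), (234, [0.647, -0.116, 0.114])]
350 [(220, [0.649, -0.108, 0.114]), (227, [0.649, -0.112, 0.114]), (234, [0.649, -0.116, 0.114])]
```

drive_tool(
  targets=[-0.2,0,0,-0.01,0,0,0,-0.2,0,0,-0.03,0,0,0,-0.2,0,0,-0.05,0,0,0,-0.2,0,0,-0.05,0,0,0,-0.65,0,0,-0.05,0,0,0,-0.65,0,0,-0.05,0,0,0,-0.65,0,0,-0.05,0,0,0,-0.65,0,0,-0.05,0,0,0,-0.65,0,0,-0.05,0,0,0,-0.65,0,0,-0.05,0,0,0],
)

```text
time_s: 8.78
tcp_pos: [0.631, -0.1239, 0.096]
eef_rot: [[0.033, 0.999, 0.0], [0.999, -0.033, -0.0], [-0.0, 0.0, -1.0]]
wrist_force: [-0.5, -0.4, -0.2]
width: 0.0198
finger_force: 58.7
```

Solid grip at 58.7 N and 20 mm. Lifting.

drive_tool(
  targets=[-1,0,0,0,0,0,0,-1,0,0,0,0,0,0,-1,0,0,0.1,0,0,0,-1,0,0,0.25,0,0,0,-1,0,0,0.4,0,0,0,-1,0,0,0.55,0,0,0,-1,0,0,0.7,0,0,0,-1,0,0,0.85,0,0,0,-1,0,0,0.9,0,0,0,-1,0,0,0.9,0,0,0],
)

```text
time_s: 9.62
tcp_pos: [0.632, -0.1243, 0.2066]
eef_rot: [[0.033, 0.999, 0.003], [0.999, -0.033, -0.001], [-0.001, 0.004, -1.0]]
wrist_force: [0.6, -0.0, -1.3]
width: 0.0201
finger_force: 58.8
```

```bash
python3 - <<'E'
from h import *
s=sense();print(s["tcp_pos"],s["width"],s["wrist_force"],s["finger_force"])
im,d,m=grab("wrist"); P=pts(d,m); hsv=cv2.cvtColor(im,cv2.COLOR_BGR2HSV)
print([(v,P[v,316].round(4).tolist(),im[v,316].tolist()) for v in range(20,300,15)])
E
```

```text
[ 0.63200248 -0.12426104  0.20663855] 0.020082817410660137 [ 0.55627713 -0.01894257 -1.2956276 ] 58.75592350959778
[(20, [0.6354, -0.0174, 0.2364], [159, 161, 165]), (35, [0.6353, -0.0227, 0.2375], [160, 162, 165]), (50, [0.6351, -0.0277, 0.2356], [156, 158, 159]), (65, [0.6349, -0.0332, 0.2362], [158, 159, 164]), (80, [0.6347, -0.0388, 0.239], [152, 152, 158]), (95, [0.6345, -0.0444, 0.2395], [154, 154, 158]), (110, [0.6343, -0.0502, 0.2388], [150, 154, 158]), (125, [0.6342, -0.056, 0.2401], [155, 155, 161]), (140, [0.6339, -0.0625, 0.2378], [153, 153, 160]), (155, [0.6338, -0.0671, 0.2458], [33, 154, 207]), (170, [0.6336, -0.0731, 0.2466], [35, 153, 205]), (185, [0.6334, -0.0796, 0.2464], [15, 37, 76]), (200, [0.6331, -0.0864, 0.2458], [17, 35, 71]), (215, [0.6329, -0.0931, 0.2461], [17, 36, 72]), (230, [0.6327, -0.0999, 0.2467], [19, 38, 73]), (245, [0.6324, -0.1073, 0.2464], [21, 35, 71]), (260, [0.6322, -0.1145, 0.247], [17, 35, 70]), (275, [0.6319, -0.1228, 0.2463], [22, 39, 74]), (290, [0.6317, -0.1308, 0.2464], [13, 35, 69])]
```

Held level. The handle centre sits about 29 mm above the TCP reading and 18 mm buttward of it. I'll carry it to above the rest, turning +90°.

drive_tool(
  targets=[-1,-0.03,0.1,0,0,0,0.03,-1,-0.07,0.2,0,0,0,0.06,-1,-0.11,0.3,0,0,0,0.1,-1,-0.15,0.4,0,0,0,0.14,-1,-0.19,0.5,0,0,0,0.18,-1,-0.23,0.6,0,0,0,0.22,-1,-0.27,0.7,0,0,0,0.26,-1,-0.31,0.8,0,0,0,0.3,-1,-0.346,0.86,0,0,0,0.33,-1,-0.346,0.86,0,0,0,0.34],
)

```text
time_s: 10.5
tcp_pos: [0.5883, -0.0191, 0.2027]
eef_rot: [[-0.484, 0.875, -0.002], [0.875, 0.484, 0.001], [0.002, -0.001, -1.0]]
wrist_force: [-0.1, 0.8, -1.4]
width: 0.0196
finger_force: 58.9
```

drive_tool(
  targets=[-1,-0.03,0.1,0,0,0,0.03,-1,-0.07,0.2,0,0,0,0.06,-1,-0.11,0.3,0,0,0,0.1,-1,-0.15,0.4,0,0,0,0.14,-1,-0.19,0.5,0,0,0,0.18,-1,-0.23,0.6,0,0,0,0.22,-1,-0.27,0.7,0,0,0,0.26,-1,-0.31,0.8,0,0,0,0.3,-1,-0.346,0.86,0,0,0,0.33,-1,-0.346,0.86,0,0,0,0.34],
)

```text
time_s: 11.33
tcp_pos: [0.5473, 0.0834, 0.2031]
eef_rot: [[-0.861, 0.508, -0.001], [0.508, 0.861, 0.0], [0.001, -0.0, -1.0]]
wrist_force: [-0.9, -0.6, -0.4]
width: 0.0196
finger_force: 58.8
```

drive_tool(
  targets=[-1,-0.03,0.1,0,0,0,0.03,-1,-0.07,0.2,0,0,0,0.06,-1,-0.11,0.3,0,0,0,0.1,-1,-0.15,0.4,0,0,0,0.14,-1,-0.19,0.5,0,0,0,0.18,-1,-0.23,0.6,0,0,0,0.22,-1,-0.27,0.7,0,0,0,0.26,-1,-0.31,0.8,0,0,0,0.3,-1,-0.346,0.86,0,0,0,0.32,-1,-0.346,0.86,0,0,0,0.32],
)

```text
time_s: 12.17
tcp_pos: [0.506, 0.1863, 0.2036]
eef_rot: [[-0.999, 0.032, -0.001], [0.032, 0.999, 0.0], [0.001, 0.0, -1.0]]
wrist_force: [0.0, -0.4, -1.0]
width: 0.0195
finger_force: 58.8
```

drive_tool(
  targets=[-1,-0.03,0.1,0,0,0,0,-1,-0.07,0.2,0,0,0,0,-1,-0.11,0.3,0,0,0,0,-1,-0.15,0.4,0,0,0,0,-1,-0.19,0.5,0,0,0,0,-1,-0.23,0.6,0,0,0,0,-1,-0.27,0.7,0,0,0,0,-1,-0.31,0.8,0,0,0,0,-1,-0.346,0.86,0,0,0,0,-1,-0.346,0.86,0,0,0,0],
)

```text
time_s: 13.0
tcp_pos: [0.464, 0.2905, 0.204]
eef_rot: [[-1.0, 0.031, -0.0], [0.031, 1.0, 0.0], [0.0, 0.0, -1.0]]
wrist_force: [0.2, -0.5, -1.0]
width: 0.0198
finger_force: 58.8
```

```bash
python3 - <<'E'
from h import *
s=sense();print(s["time_s"],s["tcp_pos"],s["width"],s["wrist_force"],s["finger_force"],s["eef_rot"].round(3).tolist())
im,d,m=grab("wrist"); P=pts(d,m); H=P[...,2]
cv2.imwrite("pics/w4.png",im)
k=(d>0)&(H>.2)&(P[...,0]<.44)&(abs(P[...,1]-.287)<.04)
xy=P[k][:,:2].astype(np.float32);print("gouge line",cv2.fitLine(xy,cv2.DIST_HUBER,0,.01,.01).ravel())
print([(v,P[v,316].round(4).tolist(),im[v,316].tolist()) for v in range(120,300,15)])
k=(d>0)&(H>.030)&(H<.055)&(abs(P[...,0]-.484)<.08)&(abs(P[...,1]-.287)<.1)
for n,c in(("-x",.439),("+x",.529)):
    q=k&(abs(P[...,0]-c)<.02); xy=P[q][:,:2].astype(np.float32); print(n,len(xy),cv2.minAreaRect(xy),xy.min(0),xy.max(0))
E
```

```text
13.0 [0.46396507 0.29053381 0.2040405 ] 0.019833756039877127 [ 0.22032961 -0.46252282 -0.97900247] 58.82570743560791 [[-1.0, 0.031, -0.0], [0.031, 1.0, 0.0], [0.0, 0.0, -1.0]]
gouge line [ 0.99940753 -0.03441836  0.3989104   0.29249913]
[(120, [0.3938, 0.2919, 0.2373], [197, 198, 203]), (135, [0.3999, 0.2917, 0.2368], [194, 197, 202]), (150, [0.4056, 0.2915, 0.2399], [14, 74, 105]), (165, [0.411, 0.2914, 0.2434], [52, 201, 244]), (180, [0.4172, 0.2912, 0.2439], [61, 215, 255]), (195, [0.4236, 0.291, 0.2441], [28, 55, 102]), (210, [0.4305, 0.2907, 0.2437], [24, 50, 98]), (225, [0.4374, 0.2905, 0.244], [26, 52, 100]), (240, [0.4439, 0.2903, 0.2452], [26, 51, 98]), (255, [0.4518, 0.2901, 0.2443], [24, 50, 99]), (270, [0.4595, 0.2898, 0.2443], [19, 32, 63]), (285, [0.468, 0.2896, 0.2435], [19, 35, 66])]
-x 799 ((0.4382997751235962, 0.28661447763442993), (0.13518080115318298, 0.009856929071247578), 88.39189910888672) [0.4318932  0.21896677] [0.44477862 0.35405225]
+x 517 ((0.5280781388282776, 0.28408944606781006), (0.13602113723754883, 0.010300331749022007), 88.26490020751953) [0.52154905 0.21611868] [0.5346384  0.35203442]
```

View pics/w4.png

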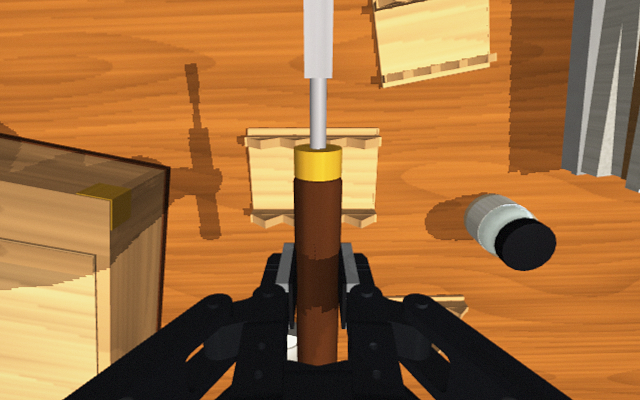

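The rest centre, as seen from here, is (0.483, 0.2855). The handle line is 3.5 mm too far in +y, and its centre along x is good. The jar at (525,240) is clear. I'll correct y and lower to a TCP height of about 0.0135.

drive_tool(
  targets=[-1,0,-0.03,-0.1,0,0,0,-1,0,-0.03,-0.2,0,0,0,-1,0,-0.03,-0.3,0,0,0,-1,0,-0.03,-0.4,0,0,0,-1,0,-0.03,-0.5,0,0,0,-1,0,-0.03,-0.6,0,0,0,-1,0,-0.03,-0.7,0,0,0,-1,0,-0.03,-0.8,0,0,0,-1,0,-0.03,-0.85,0,0,0,-1,0,-0.03,-0.85,0,0,0],
)

```text
time_s: 13.88
tcp_pos: [0.4639, 0.285, 0.1001]
eef_rot: [[-0.999, 0.033, -0.002], [0.033, 0.999, -0.001], [0.002, -0.001, -1.0]]
wrist_force: [-1.2, -0.3, -0.7]
width: 0.0197
finger_force: 58.8
```

drive_tool(
  targets=[-1,0,0,-0.1,0,0,0,-1,0,0,-0.2,0,0,0,-1,0,0,-0.3,0,0,0,-1,0,0,-0.4,0,0,0,-1,0,0,-0.5,0,0,0,-1,0,0,-0.6,0,0,0,-1,0,0,-0.66,0,0,0,-1,0,0,-0.7,0,0,0,-1,0,0,-0.73,0,0,0,-1,0,0,-0.73,0,0,0],
)

```text
time_s: 14.72
tcp_pos: [0.4647, 0.2852, 0.0138]
eef_rot: [[-0.999, 0.033, -0.001], [0.033, 0.999, -0.0], [0.001, -0.0, -1.0]]
wrist_force: [-0.1, -0.4, -1.3]
width: 0.0195
finger_force: 58.8
```

drive_tool(
  targets=[-1,0,0.01,-0.01,0,0,0,-1,0,0.01,-0.015,0,0,0,-0.6,0,0.01,-0.015,0,0,0,-0.4,0,0.01,-0.015,0,0,0,-0.2,0,0.01,-0.015,0,0,0,0,0,0.01,-0.015,0,0,0,0,0,0.01,-0.015,0,0,0,0,0,0.01,-0.015,0,0,0,0,0,0.01,-0.015,0,0,0,0,0,0.01,-0.015,0,0,0],
)

```text
time_s: 15.55
tcp_pos: [0.465, 0.2865, 0.0127]
eef_rot: [[-0.999, 0.033, 0.0], [0.033, 0.999, 0.0], [-0.0, 0.0, -1.0]]
wrist_force: [-0.7, 0.6, 0.2]
width: 0.0426
finger_force: 0.0
```

drive_tool(
  targets=[0,0,0,0,0,0,0,0,0,0,0.05,0,0,0,0,0,0,0.15,0,0,0,0,0,0,0.3,0,0,0,0,0,0,0.45,0,0,0,0,0,0,0.6,0,0,0,0,0,0,0.75,0,0,0,0,0,0,0.9,0,0,0,0,0,0,1,0,0,0,0,0,0,1,0,0,0],
)

```text
time_s: 16.38
tcp_pos: [0.4667, 0.2871, 0.1365]
eef_rot: [[-0.999, 0.033, 0.005], [0.033, 0.999, 0.002], [-0.005, 0.002, -1.0]]
wrist_force: [0.4, 0.2, -0.4]
width: 0.0425
finger_force: 0.0
```

```bash
python3 - <<'E'
from h import *
s=sense();print(s["time_s"],s["tcp_pos"],s["width"],s["finger_force"])
im,d,m=grab("wrist"); P=pts(d,m); H=P[...,2]; V=im.max(2)
cv2.imwrite("pics/w5.png",im)
k=(d>0)&(H>.044)&(H<.07)&(abs(P[...,0]-.46)<.12)&(abs(P[...,1]-.287)<.05)&(V<150)
Q=P[k];print(len(Q),cv2.minAreaRect(Q[:,:2].astype(np.float32)),np.percentile(H[k],[50,98]))
for x in np.arange(.4,.56,.02):
    q=Q[abs(Q[:,0]-x)<.005]; print(round(x,2),len(q),q.max(0).round(4) if len(q) else "", np.median(q[:,1]).round(4) if len(q) else "")
E
```

```text
16.3833 [0.46666107 0.28711099 0.13648229] 0.04247804674417276 0.0
3341 ((0.4691348671913147, 0.2855207026004791), (0.02067277580499649, 0.15770223736763), 88.3068618774414) [0.05007557 0.05231641]
0.4 1 [0.3984 0.2851 0.0443] 0.2851
0.42 199 [0.425  0.2963 0.0525] 0.286
0.44 297 [0.445  0.2967 0.0526] 0.2862
0.46 274 [0.465  0.2955 0.0529] 0.286
0.48 258 [0.4849 0.2951 0.0529] 0.2854
0.5 235 [0.505  0.2946 0.0529] 0.2848
0.52 225 [0.525  0.2942 0.0534] 0.2841
0.54 205 [0.5449 0.2938 0.0526] 0.2836
0.56 0
```

View pics/w5.png

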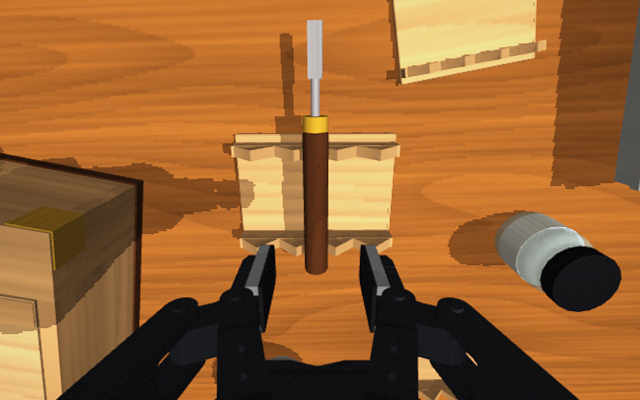

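The gouge rests level in the middle notches: handle top 0.0527, so centre 0.042, along the rest axis. Next is the knob at (0.522, −0.075), with the jaws across the chest's front-back line so that a later −90° turn aligns them with the hinge.

drive_tool(
  targets=[0.4,0,0,0.2,0,0,0,0.7,0,0,0.4,0,0,0,1,0.02,-0.1,0.6,0,0,0.04,1,0.05,-0.25,0.7,0,0,0.08,1,0.08,-0.4,0.7,0,0,0.12,1,0.1,-0.6,0.7,0,0,0.16,1,0.12,-0.75,0.7,0,0,0.2,1,0.14,-0.9,0.7,0,0,0.25,1,0.15,-1,0.7,0,0,0.29,1,0.15,-1,0.7,0,0,0.29],
)

```text
time_s: 17.27
tcp_pos: [0.4828, 0.1646, 0.2154]
eef_rot: [[-0.912, -0.411, -0.002], [-0.411, 0.912, -0.001], [0.002, 0.0, -1.0]]
wrist_force: [-0.4, 0.6, 0.9]
width: 0.0855
finger_force: 0.0
```

drive_tool(
  targets=[1,0.02,-0.1,0,0,0,0.03,1,0.04,-0.25,0,0,0,0.07,1,0.06,-0.4,0,0,0,0.11,1,0.08,-0.6,0,0,0,0.15,1,0.1,-0.75,0,0,0,0.19,1,0.12,-0.9,0,0,0,0.23,1,0.15,-1,0,0,0,0.26,1,0.15,-1,0,0,0,0.29,1,0.15,-1,0,0,0,0.29,1,0.15,-1,0,0,0,0.29],
)

```text
time_s: 18.1
tcp_pos: [0.5007, 0.047, 0.2159]
eef_rot: [[-0.641, -0.768, -0.001], [-0.768, 0.641, 0.0], [0.0, 0.001, -1.0]]
wrist_force: [-0.6, -0.0, 0.6]
width: 0.0858
finger_force: 0.0
```

drive_tool(
  targets=[1,0.02,-0.1,0,0,0,0.03,1,0.04,-0.25,0,0,0,0.07,1,0.06,-0.4,0,0,0,0.11,1,0.08,-0.6,0,0,0,0.15,1,0.1,-0.75,0,0,0,0.19,1,0.12,-0.9,0,0,0,0.23,1,0.16,-1,0,0,0,0.26,1,0.16,-1,0,0,0,0.29,1,0.16,-1,0,0,0,0.29,1,0.16,-1,0,0,0,0.29],
)

```text
time_s: 18.93
tcp_pos: [0.5201, -0.0728, 0.2164]
eef_rot: [[-0.237, -0.971, -0.001], [-0.971, 0.237, 0.0], [-0.0, 0.001, -1.0]]
wrist_force: [-0.0, -0.4, 1.0]
width: 0.0852
finger_force: 0.0
```

```bash
python3 - <<'E'
from h import *
s=sense();print(s["time_s"],s["tcp_pos"],s["width"],s["eef_rot"].round(3).tolist(),s["joint_positions"].round(2))
im,d,m=grab("wrist"); P=pts(d,m); H=P[...,2]; cv2.imwrite("pics/w6.png",im)
k=(d>0)&(H>.149)&(H<.157)&(np.hypot(P[...,0]-.522,P[...,1]+.075)<.04)
print(k.sum(),cv2.minEnclosingCircle(P[k][:,:2].astype(np.float32)),P[k].mean(0),proj(np.array([.522,-.0755,.153]),m))
k=(d>0)&(H>.165)&(H<.26)
ys,xs=np.where(k); print(H[k].min(),len(ys), [P[y,x].round(3).tolist() for y,x in zip(ys,xs) if H[y,x]<np.percentile(H[k],1)][:6])
E
```

```text
18.9333 [ 0.52005931 -0.07277845  0.21635121] 0.08519813667578172 [[-0.237, -0.971, -0.001], [-0.971, 0.237, 0.0], [-0.0, 0.001, -1.0]] [-0.39 -0.12 -0.11  1.58  0.   -1.72]
1757 ((0.5206893682479858, -0.07642775774002075), 0.01896217092871666) [ 0.52056475 -0.07708552  0.15200413] (np.float64(314.3632888606563), np.float64(198.4319503378367))
0.24983727320007149 750 [[0.56, -0.089, 0.251], [0.477, -0.069, 0.251], [0.477, -0.067, 0.251], [0.562, -0.084, 0.25], [0.562, -0.084, 0.251], [0.562, -0.083, 0.25]]
```

drive_tool(
  targets=[1,0.01,-0.03,-0.1,0,0,0,1,0.01,-0.03,-0.25,0,0,0,1,0.01,-0.03,-0.45,0,0,0,1,0.01,-0.03,-0.65,0,0,0,1,0.01,-0.03,-0.85,0,0,0,1,0.01,-0.03,-0.96,0,0,0,1,0.01,-0.03,-0.96,0,0,0,0.3,0.01,-0.03,-0.96,0,0,0,0,0.01,-0.03,-0.96,0,0,0,-0.3,0.01,-0.03,-0.96,0,0,0],
)

```text
time_s: 19.82
tcp_pos: [0.5224, -0.0774, 0.1031]
eef_rot: [[-0.235, -0.972, 0.002], [-0.972, 0.235, -0.001], [0.0, -0.002, -1.0]]
wrist_force: [1.3, -0.1, 0.7]
width: 0.0512
finger_force: 0.0
```

drive_tool(
  targets=[-0.4,0,0,0,0,0,0,-1,0,0,0,0,0,0,-1,0,0,0,0,0,0,-1,0,0,0,0,0,0,-1,0,0,0,0,0,0,-1,0,0,0,0,0,0,-1,0,0,0,0,0,0,-1,0,0,0,0,0,0,-1,0,0,0,0,0,0,-1,0,0,0,0,0,0],
)

```text
time_s: 20.65
tcp_pos: [0.5208, -0.0771, 0.1033]
eef_rot: [[-0.235, -0.972, -0.001], [-0.972, 0.235, -0.001], [0.001, 0.001, -1.0]]
wrist_force: [-9.9, 1.2, 12.6]
width: 0.0359
finger_force: 59.6
```

Knob gripped at 36 mm and 59.6 N. Test pull of 5 mm.

drive_tool(
  targets=[-1,0,0,0,0,0,0,-1,0,0,0.01,0,0,0,-1,0,0,0.02,0,0,0,-1,0,0,0.03,0,0,0,-1,0,0,0.04,0,0,0,-1,0,0,0.04,0,0,0,-1,0,0,0.04,0,0,0,-1,0,0,0.04,0,0,0,-1,0,0,0.04,0,0,0,-1,0,0,0.04,0,0,0],
)

```text
time_s: 21.48
tcp_pos: [0.5208, -0.077, 0.1058]
eef_rot: [[-0.235, -0.972, -0.001], [-0.972, 0.235, 0.0], [0.0, 0.001, -1.0]]
wrist_force: [-5.1, -0.6, -3.8]
width: 0.0359
finger_force: 60.3
```

Ambiguous: −3.8 N would match the bare lid weight. I'll pull a further 6 mm.

drive_tool(
  targets=[-1,0,0,0.01,0,0,0,-1,0,0,0.02,0,0,0,-1,0,0,0.03,0,0,0,-1,0,0,0.04,0,0,0,-1,0,0,0.05,0,0,0,-1,0,0,0.05,0,0,0,-1,0,0,0.05,0,0,0,-1,0,0,0.05,0,0,0,-1,0,0,0.05,0,0,0,-1,0,0,0.05,0,0,0],
)

```text
time_s: 22.32
tcp_pos: [0.5213, -0.0771, 0.1121]
eef_rot: [[-0.235, -0.972, -0.0], [-0.972, 0.235, -0.0], [0.0, 0.0, -1.0]]
wrist_force: [-2.0, -4.1, -10.2]
width: 0.0362
finger_force: 60.8
```

```bash
python3 - <<'E'
from h import *
c=np.array([.5755,-.0887]);a=np.radians(-13.8);R=np.array([[np.cos(a),-np.sin(a)],[np.sin(a),np.cos(a)]])
for n in("scene","top","wrist"):
    im,d,m=grab(n);P=pts(d,m);L=(P[...,:2]-c)@R
    for x0,x1 in((-.14,-.105),(-.085,-.03),(.04,.09)):
        k=(d>0)&(L[...,0]>x0)&(L[...,0]<x1)&(abs(L[...,1])<.145)&(abs(L[...,1])>.06)&(P[...,2]>.1)&(P[...,2]<.15)
        print(n,x0,x1,k.sum(),np.median(P[...,2][k]).round(4) if k.any() else "")
    k=(d>0)&(np.hypot(P[...,0]-.522,P[...,1]+.075)<.012)&(P[...,2]>.145)&(P[...,2]<.175)
    if n=="wrist" and k.any(): print("knob",k.sum(),P[...,2][k].mean())
E
```

```text
scene -0.14 -0.105 320 0.1169
scene -0.085 -0.03 806 0.1257
scene 0.04 0.09 887 0.1201
top -0.14 -0.105 495 0.1146
top -0.085 -0.03 740 0.1232
top 0.04 0.09 768 0.1179
wrist -0.14 -0.105 10990 0.1141
wrist -0.085 -0.03 19299 0.1229
wrist 0.04 0.09 15179 0.1175
knob 2011 0.16068249859556005
```

The lid's front has risen about 8.7 mm, so it is free and the catch is not caught; no knob turn is needed. I'll set it down, let go and regrip with the jaws along the hinge line, so the knob can pivot between the pads.

drive_tool(
  targets=[-1,0,0,-0.02,0,0,0,-1,0,0,-0.04,0,0,0,-1,0,0,-0.06,0,0,0,-1,0,0,-0.09,0,0,0,-1,0,0,-0.09,0,0,0,0,0,0,-0.07,0,0,0,0.5,0,0,-0.07,0,0,0,1,0,0,-0.07,0,0,0,1,0,0,-0.07,0,0,0,1,0,0,-0.07,0,0,0],
)

```text
time_s: 23.3
tcp_pos: [0.5219, -0.0771, 0.1042]
eef_rot: [[-0.235, -0.972, 0.001], [-0.972, 0.235, -0.0], [-0.0, -0.001, -1.0]]
wrist_force: [-0.5, 0.8, 0.2]
width: 0.0849
finger_force: 0.0
```

drive_tool(
  targets=[1,0,0,0.1,0,0,-0.05,1,0,0,0.1,0,0,-0.1,1,0,0,0.1,0,0,-0.16,1,0,0,0.1,0,0,-0.23,1,0,0,0.1,0,0,-0.3,1,0,0,0.1,0,0,-0.37,1,0,0,0.1,0,0,-0.44,1,0,0,0.1,0,0,-0.5,1,0,0,0.1,0,0,-0.5,1,0,0,0.1,0,0,-0.5],
)

```text
time_s: 24.13
tcp_pos: [0.5215, -0.0771, 0.1159]
eef_rot: [[-0.852, -0.524, 0.0], [-0.524, 0.852, 0.0], [-0.0, -0.0, -1.0]]
wrist_force: [-0.2, 0.1, -0.1]
width: 0.0854
finger_force: 0.0
```

drive_tool(
  targets=[1,0,0,0,0,0,-0.05,1,0,0,0,0,0,-0.1,1,0,0,0,0,0,-0.16,1,0,0,0,0,0,-0.23,1,0,0,0,0,0,-0.3,1,0,0,0,0,0,-0.37,1,0,0,-0.05,0,0,-0.44,1,0,0,-0.11,0,0,-0.5,1,0,0,-0.11,0,0,-0.5,1,0,0,-0.11,0,0,-0.5],
)

```text
time_s: 24.97
tcp_pos: [0.5211, -0.0769, 0.1024]
eef_rot: [[-0.973, 0.23, -0.001], [0.23, 0.973, 0.0], [0.001, 0.0, -1.0]]
wrist_force: [-0.8, 0.6, 0.5]
width: 0.0855
finger_force: 0.0
```

```bash
python3 - <<'E'
from h import *
s=sense();print(s["time_s"],s["tcp_pos"],s["width"],s["eef_rot"].round(3).tolist(),s["joint_positions"].round(2),s["wrist_force"].round(1))
im,d,m=grab("wrist"); P=pts(d,m); H=P[...,2]
c=np.array([.5755,-.0887]);a=np.radians(-13.8);R=np.array([[np.cos(a),-np.sin(a)],[np.sin(a),np.cos(a)]]);L=(P[...,:2]-c)@R
for x0,x1 in((-.14,-.105),(-.085,-.03)):
    k=(d>0)&(L[...,0]>x0)&(L[...,0]<x1)&(abs(L[...,1])<.14)&(abs(L[...,1])>.06)&(H>.1)&(H<.14); print(k.sum(),np.median(H[k]))
E
```

```text
24.9667 [ 0.52110443 -0.07691608  0.10242708] 0.08548599525145384 [[-0.973, 0.23, -0.001], [0.23, 0.973, 0.0], [0.001, 0.0, -1.0]] [-0.4  -0.11 -0.31  1.37  0.   -0.16] [-0.8  0.6  0.5]
25493 0.11420556870342202
25738 0.1144018178766154
```

drive_tool(
  targets=[0,0,0,0,0,0,0,-0.3,0,0,0,0,0,0,-1,0,0,0,0,0,0,-1,0,0,0,0,0,0,-1,0,0,0,0,0,0,-1,0,0,0,0,0,0,-1,0,0,0,0,0,0,-1,0,0,0,0,0,0,-1,0,0,0,0,0,0,-1,0,0,0,0,0,0],
)

```text
time_s: 25.85
tcp_pos: [0.5219, -0.0758, 0.1036]
eef_rot: [[-0.972, 0.233, 0.002], [0.233, 0.972, 0.002], [-0.001, 0.003, -1.0]]
wrist_force: [0.6, 7.1, 6.4]
width: 0.0362
finger_force: 60.0
```

drive_tool(
  targets=[-1,0,0,0.06,0.006,0.023,0,-1,0,0,0.12,0.011,0.046,0,-1,0,0,0.18,0.017,0.07,0,-1,0,0,0.24,0.023,0.093,0,-1,0.01,0,0.3,0.028,0.116,0,-1,0.02,0,0.36,0.034,0.139,0,-1,0.03,-0.01,0.42,0.04,0.162,0,-1,0.04,-0.01,0.48,0.046,0.186,0,-1,0.04,-0.01,0.48,0.046,0.186,0,-1,0.04,-0.01,0.48,0.046,0.186,0],
)

```text
time_s: 26.68
tcp_pos: [0.5261, -0.0768, 0.1595]
eef_rot: [[-0.928, 0.234, -0.29], [0.222, 0.972, 0.074], [0.299, 0.005, -0.954]]
wrist_force: [-0.9, 6.6, -1.2]
width: 0.0362
finger_force: 61.2
```

```bash
cat > lid.py <<'E'
from h import *
c=np.array([.5755,-.0887]);a=np.radians(-13.8);R=np.array([[np.cos(a),-np.sin(a)],[np.sin(a),np.cos(a)]])
s=sense();print(s["time_s"],s["tcp_pos"],s["width"],s["finger_force"],s["joint_positions"].round(2),s["wrist_force"].round(1),s["wrist_torque"].round(2))
for n in("scene","top"):
    im,d,m=grab(n);P=pts(d,m);H=P[...,2];L=(P[...,:2]-c)@R
    # slope of the lid top left of the knob, plane points only
    k=(d>0)&(abs(L[...,0])<.1)&(L[...,1]>.07)&(L[...,1]<.14)&(H>.117)&(H<.3)
    r=.139-L[...,0][k]; th=np.arctan2(H[k]-.115,r); print(n,k.sum(),np.percentile(th,[25,50,75]).round(3))
E
python3 lid.py
```

```text
26.6833 [ 0.52605394 -0.07678797  0.15948595] 0.036234060243458224 61.17000951577211 [-0.37  0.31  0.21  1.76 -0.04 -0.13] [-0.9  6.6 -1.2] [ 1.27 -0.34 -0.49]
scene 1630 [0.289 0.301 0.314]
top 919 [0.263 0.284 0.302]
```

drive_tool(
  targets=[-1,0.015,0,0.059,0.006,0.023,0,-1,0.03,-0.01,0.118,0.011,0.046,0,-1,0.05,-0.01,0.175,0.017,0.07,0,-1,0.07,-0.02,0.23,0.023,0.093,0,-1,0.095,-0.02,0.288,0.028,0.116,0,-1,0.12,-0.03,0.343,0.034,0.139,0,-1,0.15,-0.035,0.397,0.04,0.162,0,-1,0.175,-0.04,0.45,0.046,0.186,0,-1,0.175,-0.04,0.45,0.046,0.186,0,-1,0.175,-0.04,0.45,0.046,0.186,0],
)

```text
time_s: 27.62
tcp_pos: [0.5308, -0.0782, 0.1902]
eef_rot: [[-0.822, 0.236, -0.519], [0.195, 0.972, 0.132], [0.536, 0.007, -0.844]]
wrist_force: [8.7, 14.7, -5.8]
width: 0.0363
finger_force: 61.5
```

drive_tool(
  targets=[-1,0,0,0,0,0,0,-1,0,0,0,0,0,0,-1,0,0,0,0,0,0,-1,0,0,0,0,0,0,-1,0,0,0,0,0,0,-1,0,0,0,0,0,0,-1,0,0,0,0,0,0,-1,0,0,0,0,0,0,-1,0,0,0,0,0,0,-1,0,0,0,0,0,0],
)

```text
time_s: 28.45
tcp_pos: [0.5312, -0.0783, 0.1908]
eef_rot: [[-0.823, 0.235, -0.518], [0.195, 0.972, 0.132], [0.534, 0.007, -0.845]]
wrist_force: [9.4, 13.5, -6.2]
width: 0.0364
finger_force: 61.5
```

```bash
python3 lid.py && python3 - <<'E'
from h import *
im,d,m=grab("scene"); cv2.imwrite("pics/end.png",im); print(sense()["dq"].round(3))
E
```

```text
28.45 [ 0.53120427 -0.07825396  0.19079488] 0.036397524379394086 61.51114283667994 [-0.35  0.71  0.69  2.11 -0.06 -0.1 ] [ 9.4 13.5 -6.2] [ 1.98 -2.95 -1.64]
scene 1686 [0.443 0.455 0.467]
top 521 [0.423 0.443 0.456]
[-0.001  0.001  0.     0.002 -0.001 -0.001]
```

View pics/end.png

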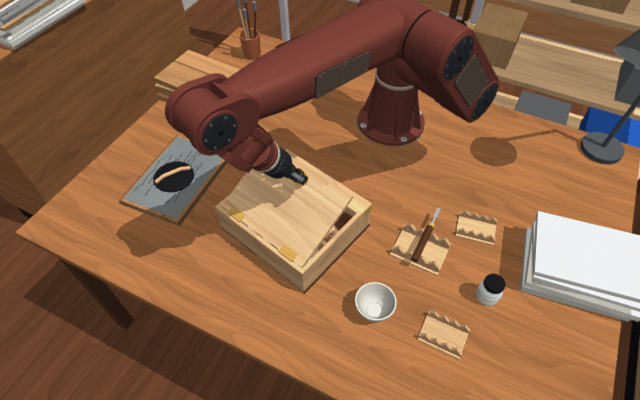

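The lid stands at about 0.45 rad and the gouge is in the rest at (423,243). Joint 4 has hit its 2.11 limit, so I'll ease the tool tilt back by 0.18 rad while raising further, letting the knob pivot between the pads.

drive_tool(
  targets=[-1,0.01,-0.003,0.005,-0.003,-0.012,0,-1,0.02,-0.005,0.01,-0.006,-0.024,0,-1,0.035,-0.008,0.018,-0.009,-0.036,0,-1,0.05,-0.012,0.025,-0.012,-0.05,0,-1,0.06,-0.015,0.03,-0.016,-0.065,0,-1,0.075,-0.018,0.037,-0.02,-0.08,0,-1,0.085,-0.021,0.043,-0.023,-0.095,0,-1,0.1,-0.025,0.05,-0.027,-0.11,0,-1,0.1,-0.025,0.05,-0.027,-0.11,0,-1,0.1,-0.025,0.05,-0.027,-0.11,0],
)

```text
time_s: 29.43
tcp_pos: [0.5428, -0.081, 0.1967]
eef_rot: [[-0.901, 0.234, -0.365], [0.214, 0.972, 0.095], [0.377, 0.007, -0.926]]
wrist_force: [9.1, 14.4, -11.0]
width: 0.0361
finger_force: 61.1
```

```bash
python3 lid.py; python3 -c "
from h import *
print(sense()['eef_rot'].round(3).tolist())"
```

```text
29.4333 [ 0.54281507 -0.0810444   0.19669082] 0.03606887954737488 61.08019257138949 [-0.36  0.49  0.47  1.93 -0.04 -0.12] [  9.1  14.4 -11. ] [ 2.47 -2.36 -1.17]
scene 1699 [0.496 0.507 0.519]
top 640 [0.475 0.492 0.505]
[[-0.901, 0.234, -0.366], [0.214, 0.972, 0.095], [0.378, 0.007, -0.926]]
```

drive_tool(
  targets=[-1,0.01,0,0.014,0,0,0,-1,0.022,0,0.028,0,0,0,-1,0.033,0,0.042,0,0,0,-1,0.045,0,0.056,0,0,0,-1,0.056,0,0.07,0,0,0,-1,0.067,0,0.084,0,0,0,-1,0.08,-0.01,0.1,0,0,0,-1,0.09,-0.01,0.112,0,0,0,-1,0.09,-0.01,0.112,0,0,0,-1,0.09,-0.01,0.112,0,0,0],
)

```text
time_s: 30.37
tcp_pos: [0.5531, -0.0834, 0.2098]
eef_rot: [[-0.9, 0.234, -0.367], [0.215, 0.972, 0.093], [0.379, 0.005, -0.926]]
wrist_force: [4.7, 8.0, -9.8]
width: 0.0363
finger_force: 60.9
```

drive_tool(
  targets=[-1,0,0,0,0,0,0,-1,0,0,0,0,0,0,-1,0,0,0,0,0,0,-1,0,0,0,0,0,0,-1,0,0,0,0,0,0,-1,0,0,0,0,0,0,-1,0,0,0,0,0,0,-1,0,0,0,0,0,0,-1,0,0,0,0,0,0,-1,0,0,0,0,0,0],
)

```text
time_s: 31.2
tcp_pos: [0.553, -0.0834, 0.2097]
eef_rot: [[-0.9, 0.234, -0.367], [0.215, 0.972, 0.093], [0.379, 0.005, -0.926]]
wrist_force: [5.3, 9.1, -9.4]
width: 0.0361
finger_force: 60.9
```

```bash
python3 lid.py; python3 lid.py
```

```text
31.2 [ 0.55301399 -0.08340537  0.20970798] 0.036068545956333485 60.91833405022044 [-0.36  0.54  0.55  1.97 -0.04 -0.11] [ 5.3  9.1 -9.4] [ 1.32 -1.66 -0.66]
scene 1693 [0.578 0.589 0.6  ]
top 562 [0.563 0.577 0.59 ]
31.3 [ 0.55300032 -0.08340256  0.20969274] 0.03566554847644131 60.91838007909246 [-0.36  0.54  0.55  1.97 -0.04 -0.11] [ 6.   8.6 -8.8] [ 1.38 -1.78 -0.66]
scene 1685 [0.578 0.589 0.6  ]
top 560 [0.56  0.577 0.59 ]
```

The lid is steady at about 0.58 rad (33°) and held, so I'm handing in.

```bash
python3 -c "
from rig import ticket
print(ticket.hand_in())"
```

```text
the job is handed in; nothing more can be done
None
```

The job is handed in, though hand-in gave no verdict: the gouge lies level in the rest's middle notches, the lid was not caught so the knob needed no turn, and the gripper holds the lid by its knob at about 0.58 rad (33°).

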